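Unstack the washing-up things at the sink shelf

ROBOT

A 7-joint arm with a two-finger parallel gripper is mounted at the origin on the work surface. World frame = base frame: x ahead of the robot, y to its left, z up, the work surface at z = 0. Lengths are in m, angles in rad, forces in N, time in s.
With the tool pointing down it reaches from about 0.4 to 0.9 m from the base axis. Payload 5.5 kg.
Tool frame: the origin (TCP) lies at the very end of the fingers, on their centre line; the grasp point (between the pads) lies 19 mm behind it; z points along the fingers, x is the direction in which the jaws open and shut, and the axes are right-handed (so a half turn about z gives the same grasp; the last joint's range is limited). The gripper opens to 92 mm and grips with 3 to 60 N. Pads are 19 mm wide; open, the fingers measure 130 mm over their backs; the gripper's body (75 mm by 190 mm) begins 47 mm behind the grasp point.
Start: joints at [-1.052, 0.501, -0.427, 1.55, 0.221, 1.138, -0.21], TCP at [0.164, 0.629, 0.227] pointing down, gripper open.
Joint ranges: [-2.88, 2.88], [-0.31, 2.03], [-1.54, 1.56], [0.2, 2.42], [-1.41, 4.55], [0.19, 2.02], [-2.57, 2.57]. Speed limits (rad/s): [2.57, 2.57, 3.14, 3.14, 3.14, 3.14, 3.14].

INTERFACE

Orientations are given as a unit quaternion [x, y, z, w].
In Python, from bench import env, solver, viewer, workorder gives the robot as it stands. Calls block until the motion is done:
- env.move_ptp(position, orientation): joint-space move of the TCP to a pose.
- env.move_straight(position, attitude=None, feed=0.15, f_stop=None): straight line of the TCP; attitude=None keeps the orientation; feed is the mean speed in m/s. With f_stop (N) it stops when the force on the tool has changed by that much, and returns True; else False.
- env.movej(angles): joint-space move.
- env.gripper_open() and env.gripper_close(strength=None): open the fingers fully, or close them until they stop; strength is the grip in N (None keeps the last).
- env.sleep(seconds).
- solver.solve_ik(position, orientation): joint angles nearest the present ones, or None.
- env.sense(): the state.
- viewer.grab_frame(name): name is "scene" or "side" or "wrist"; returns a dict with "frame" (384x512x3 uint8, red, green, blue), "K" (3x3 intrinsics, pixels), "R" (3x3) and "t" (3): a world point X has camera coordinates R X + t. Camera axes: x right, y down, z forward; pixel columns grow to the right and rows downward; lengths in m; the calibration is good to about 2 mm. A picture is of the moment at which its call begins. There is no depth.
A pose or a line that the arm cannot do raises env.PlanningError and nothing moves.
- workorder.sign_off(): hands the job in, once; it reports no verdict.
The state is a dict: "time_s": time; "joints": joint angles; "joint_vel": joint speeds; "joint_efforts": joint torques, N m; "ee_pos": TCP position; "tcp_rot": TCP orientation; "ft_force": force on the tool from outside, world axes, zero at the start; "torque": the same for the moment, N m; "finger_gap": opening from 0.0 (shut) to 1.0 (fully open).
Only numpy, scipy, OpenCV 4.12 (cv2) and the standard library are available. Lean on these libraries where they do the work, as an engineer would, in place of code of your own. Each camera call takes 0.05 s, during which the arm holds its last target.

TASK

Take the stack on the shelf apart from the top and put each thing in its own place, in this order: the red brush into the round steel holder, then the glass ashtray onto the middle of the black square mat, then the aluminium mug onto the middle of the blue coaster, and last the yellow lunch box onto the middle of the long grey mat, lengthwise in line with it. Let go of each thing before taking the next; all stand upright, and the ashtray, mug and box are set down gently, not dropped. Leave the orange cup and the washing-up bottle where they stand.

Things in the scene. Friction and masses are not known exactly. Their poses are not given: they have to be found in the camera images.
- brush_mid (a point): Red silicone scrubbing brush, round, standing on its bristles in the glass ashtray on top of the stack. Brush disc 40 mm across and 16 mm high, with a solid upright knob (24 mm across, 32 mm high) on top: 48 mm high in all; grip the knob. The point is its centre, on its axis, 24 mm above its underside; z is up its axis. 40 g.
- ashtray_mid (a point): Small round green glass ashtray (used as soap rest), open on top, 62 mm outside diameter, 24 mm high, wall 6 mm, inner floor 8 mm above its underside. At the start it stands on one end of the lunch box's lid, beside the mug, with the brush in it. The point is its centre, on its axis, 12 mm above its underside; z is up. 140 g.
- mug_mid (a point): Bare aluminium mug, upright, open on top, straight-sided, 58 mm outside diameter, 70 mm high, one side handle reaching out along its own +y to 50 mm from its axis. At the start it stands on the other end of the lunch box's lid, handle within about 20 degrees of along the box. The point is its centre, on its axis, 35 mm above its underside; z is up. Grip it across the body along its x, clear of the handle. 90 g.
- lunch_box_mid (a point): Yellow plastic lunch box with a flat lid and a steel spring clip at each short end, closed; 62 mm wide (its x), 176 mm long (its y), 44 mm high. It lies at the bottom of the stack, on the white shelf (z = 0). The point is its centre, 22 mm above its underside. Grip it across its width. 220 g.
- holder: Round open steel scourer holder fixed to the shelf: 80 mm outside diameter, 74 mm inside, 22 mm high, inner floor 3 mm above the shelf. Place of the brush. Origin at the centre of its underside; z is up.
- square_mat: Black square mat fixed to the shelf, 90 x 90 mm, 5 mm thick. Place of the ashtray. Origin at the centre of its underside; z is up.
- coaster: Blue round coaster fixed to the shelf, 90 mm across, 5 mm thick. Place of the mug. Origin at the centre of its underside; z is up.
- long_mat: Long grey mat fixed to the shelf, 84 mm wide (its x), 196 mm long (its y), 5 mm thick. Place of the lunch box. Origin at the centre of its underside; z is up.
- cup: Orange plastic cup, 66 mm across the rim, 85 mm high, loose, standing among the mats; not to be moved. Origin at the centre of its underside; z is up.
- soap_bottle: Amber washing-up bottle with a white cap, 60 mm across, 170 mm high, loose, standing to the right; not to be moved. Origin at the centre of its underside; z is up.
Mind the look-alikes: they are no part of the job. Leave any green or purple look-alike of the coaster alone.

How it is judged:
On the way, in this order (a step that is already met when the one before it is completed fails the run):
1. the red brush stands released in the steel holder (horizontal distance between brush_mid and holder below 0.02 m and z of brush_mid in the frame of holder below 0.032 m and angle between brush_mid's own z axis and vertical below 0.12 rad and contact force between the fingers and brush below 0.1 N and linear speed of brush below 0.03 m/s), for 0.2 s.
2. then the glass ashtray stands released on the black square mat (horizontal distance between ashtray_mid and square_mat below 0.015 m and z of ashtray_mid in the frame of square_mat below 0.021 m and angle between ashtray_mid's own z axis and vertical below 0.12 rad and contact force between the fingers and ashtray below 0.1 N and linear speed of ashtray below 0.03 m/s), for 0.2 s.
3. then the aluminium mug stands released on the blue coaster (horizontal distance between mug_mid and coaster below 0.015 m and z of mug_mid in the frame of coaster below 0.044 m and angle between mug_mid's own z axis and vertical below 0.12 rad and contact force between the fingers and mug below 0.1 N and linear speed of mug below 0.03 m/s), for 0.2 s.
4. last, the lunch box lies released on the long grey mat, in line with it (horizontal distance between lunch_box_mid and long_mat below 0.015 m and z of lunch_box_mid in the frame of long_mat below 0.031 m and angle between lunch_box_mid's own z axis and vertical below 0.12 rad and angle between the y axis of lunch_box_mid and the y axis of long_mat, either way round below 0.17 rad and contact force between the fingers and lunch_box below 0.1 N and linear speed of lunch_box below 0.03 m/s), for 0.2 s.
At the end, for the whole second after the job is handed in: Brush on the floor of the steel holder (within 20 mm of its middle); ashtray on black mat, mug on coaster, lunch box on grey mat, each within 15 mm of the middle; all upright within 0.12 rad, the box in line with its mat within 0.17 rad (either way), all released, at rest (all of step 1 and all of step 2 and all of step 3 and all of step 4); the robot touches nothing.
It fails at once if the orange cup is shifted more than 30 mm or tipped (distance of cup from where it was at the start of the episode above 0.03 m or angle between cup's own z axis and vertical above 0.3 rad).
It fails at once if the washing-up bottle is shifted more than 30 mm or tipped (distance of soap_bottle from where it was at the start of the episode above 0.03 m or angle between soap_bottle's own z axis and vertical above 0.3 rad).
It fails at once if the ashtray is dropped (moves faster than 0.6 m/s with no finger on it: a free fall of about 18 mm) (contact force between the fingers and ashtray below 0.1 N and linear speed of ashtray above 0.6 m/s).
It fails at once if the mug is dropped (moves faster than 0.6 m/s with no finger on it: a free fall of about 18 mm) (contact force between the fingers and mug below 0.1 N and linear speed of mug above 0.6 m/s).
It fails at once if the lunch box is dropped (moves faster than 0.6 m/s with no finger on it: a free fall of about 18 mm) (contact force between the fingers and lunch_box below 0.1 N and linear speed of lunch_box above 0.6 m/s).
It also fails if it takes over 117 s, if anything falls off the work surface, if the arm or the gripper's body presses on something with over 40 N, if the wrist force passes 120 N, or if a joint passes its speed limit or range.

## Working session

There is one attempt and no reset: what is moved stays moved. The work goes in short steps, each a Python script; the robot and the scene stay as the last script left them, time stands still between calls to the robot, and variables do not carry over. Pictures are saved under pics/ and viewed, and the job is handed in when it is done.

```bash
ls; mkdir -p pics
python3 - <<'E'
from bench import env, solver, viewer, workorder
import cv2
s=env.sense();print(s)
for n in("scene","side","wrist"):
    f=viewer.grab_frame(n);cv2.imwrite(f"pics/a_{n}.png",f["frame"][...,::-1]);print(n,f["K"],f["R"],f["t"])
E
```

```text
pics
{'time_s': 0.0, 'joints': array([-1.05184093,  0.50190139, -0.42677746,  1.55148036,  0.22084011,
        1.13831772, -0.21032807]), 'joint_vel': array([-0.00062881, -0.00088344, -0.00087116,  0.00105944,  0.00099435,
       -0.00035292, -0.0002759 ]), 'joint_efforts': array([ 1.27766725e-04, -5.66595376e+01, -5.81603229e+00, -2.79123259e+01,
       -6.86655706e-02,  3.07872193e-02,  1.69795749e-04]), 'ee_pos': array([0.16431252, 0.62813456, 0.22563097]), 'tcp_rot': array([ 7.91498132e-01,  6.11170734e-01, -8.16713156e-04,  6.11126617e-04]), 'ft_force': array([-0.19986848,  0.3523115 ,  0.50031422]), 'torque': array([-0.01136385, -0.00325215, -0.007954  ]), 'finger_gap': 0.9998725123964727}
scene [[480.6494446    0.         253.93961103]
 [  0.         480.6494446  190.53742424]
 [  0.           0.           1.        ]] [[-0.81368899  0.58126255  0.00663873]
 [ 0.46345822  0.65558777 -0.5961637 ]
 [-0.3508799  -0.48201507 -0.80283546]] [ 0.5055859  -0.17927558  1.430091  ]
side [[396.76289901   0.         259.23594186]
 [  0.         396.76289901 188.86057559]
 [  0.           0.           1.        ]] [[-0.87728404 -0.47985403  0.01062215]
 [-0.26831202  0.47194622 -0.83980678]
 [ 0.39797158 -0.73959913 -0.54278149]] [0.46957141 0.23842864 0.64841773]
wrist [[307.0502917    0.         251.91886845]
 [  0.         307.0502917  192.44332214]
 [  0.           0.           1.        ]] [[ 0.25321416  0.9674077  -0.00221967]
 [ 0.92609828 -0.24173701  0.28966392]
 [ 0.27968653 -0.07540264 -0.95712585]] [-0.64843915 -0.0366812   0.39121757]
```

View pics/a_scene.png

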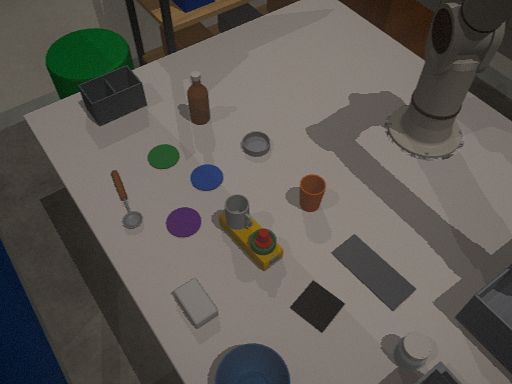

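View pics/a_side.png

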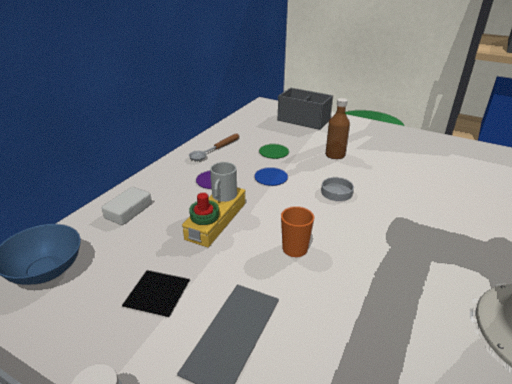

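View pics/a_wrist.png

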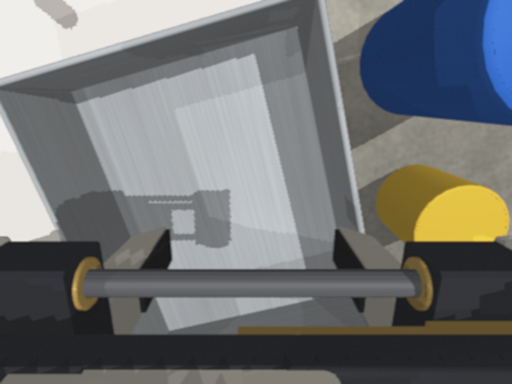

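The scene view shows the stack at about (250,235), the holder (256,144), blue coaster (207,177), black mat (318,305), grey mat (373,271), cup (312,193) and bottle (199,100). I'll enlarge the crops next.

Run:
```python
import cv2
a=cv2.imread("pics/a_scene.png")
cv2.imwrite("pics/b1.png",cv2.resize(a[125:325,140:420],(784,560),interpolation=cv2.INTER_CUBIC)) #x2.8
a=cv2.imread("pics/a_side.png")
cv2.imwrite("pics/b2.png",cv2.resize(a[130:384,110:370],None,fx=2.3,fy=2.3,interpolation=cv2.INTER_CUBIC))
```

```text
(no output)
```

View pics/b1.png

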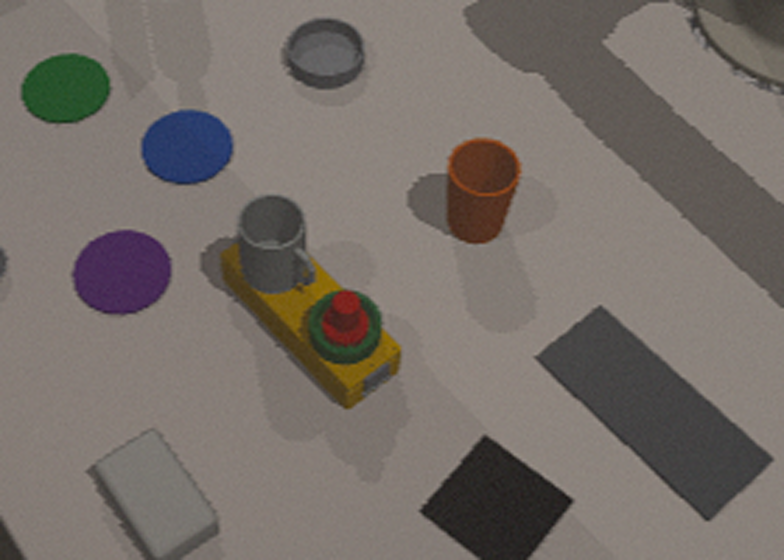

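View pics/b2.png

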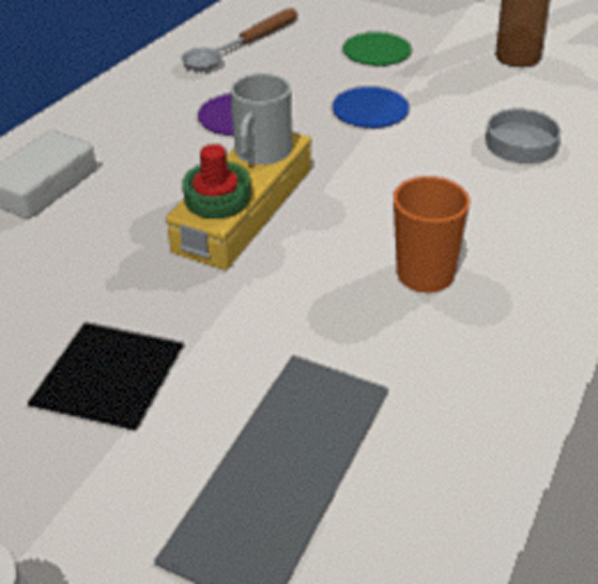

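```bash
cat > h.py <<'E'
from bench import env, solver, viewer, workorder
import cv2, numpy as np
from scipy.spatial.transform import Rotation as Ro
def ray(f,u,v,z):
    d=f["R"].T@np.linalg.solve(f["K"],[u,v,1]); c=-f["R"].T@f["t"]
    return c+d*(z-c[2])/d[2]
def proj(f,X):
    p=f["K"]@(f["R"]@np.asarray(X)+f["t"]); return p[:2]/p[2]
def down(phi):  # tool down, jaw x-axis at angle phi in world
    x=np.array([np.cos(phi),np.sin(phi),0]);z=np.array([0,0,-1.]);y=np.cross(z,x)
    return Ro.from_matrix(np.c_[x,y,z]).as_quat()
def save(f,n,crop=None,s=1):
    a=f["frame"][...,::-1]
    if crop: a=a[crop[1]:crop[3],crop[0]:crop[2]]
    cv2.imwrite(f"pics/{n}.png",cv2.resize(a,None,fx=s,fy=s,interpolation=cv2.INTER_CUBIC))
E
python3 - <<'E'
from h import *
S=viewer.grab_frame("scene");D=viewer.grab_frame("side")
P=[("holder",325,47,523,131,.022),("coaster",188,147,371,106,.005),("blackL/R",496.5,505,None,None,.005),
("blk1",487,436,86,323,.005),("blk2",573,499,29,404,.005),("blk2b",573,499,136,430,.005),("blkL",420,511,None,None,.005),("bs3",None,None,183,344,.005),("bs4",None,None,29,404,.005),
("g1",600,306,None,0,.005),("g2",773,459,None,0,.005),("g3",709,520,None,0,.005),("g4",536,357,None,0,.005),
("gs1",None,0,293,356,.005),("gs2",None,0,388,389,.005),("gs4",None,0,156,563,.005),
("cup",484,167,431,198,.085),("knob",347,299,213,151,.100),("ash",345,326,217,187,.068),("mug",272,221,262,92,.114),
("boxFR",400,350,169,218,.044),("boxFL",346,393,226,238,.044),("boxBL",222,250,312,140,.044)]
for n,a,b,c,d,z in P:
    r=[]
    if a is not None: r.append(ray(S,140+a/2.8,125+b/2.8,z)[:2].round(4))
    if c is not None: r.append(ray(D,110+c/2.3,130+d/2.3,z)[:2].round(4))
    print(n,*r)
E
```

```text
holder [ 0.4468 -0.2341] [ 0.4395 -0.2262]
coaster [ 0.6234 -0.217 ] [ 0.6175 -0.217 ]
blackL/R [0.6162 0.2409]
blk1 [0.5832 0.1892] [0.6632 0.2095]
blk2 [0.562  0.2731] [0.6422 0.2949]
blk2b [0.562  0.2731] [0.557  0.2747]
blkL [0.6701 0.2089]
bs3 [0.579  0.1894]
bs4 [0.6422 0.2949]
g1 [0.4186 0.1497]
g2 [0.4024 0.3431]
g3 [0.4844 0.3502]
g4 [0.4998 0.1558]
gs1 [0.4949 0.1572]
gs2 [0.4139 0.1506]
gs4 [0.4791 0.3497]
cup [0.4491 0.0108] [0.4455 0.0114]
knob [0.636  0.0586] [0.633  0.0616]
ash [0.6406 0.0634] [0.6261 0.0688]
mug [ 0.6474 -0.0326] [ 0.6382 -0.0261]
boxFR [0.6078 0.0979] [0.6565 0.1018]
boxFL [0.6688 0.1042] [0.5965 0.1   ]
boxBL [ 0.6748 -0.0737] [ 0.6101 -0.0702]
```

Run:
```python
from h import *
f=viewer.grab_frame("wrist");s=env.sense()
c=-f["R"].T@f["t"];T=Ro.from_quat(s["tcp_rot"]).as_matrix()
print("cam in tool",T.T@(c-s["ee_pos"]),"fwd in tool",T.T@f["R"][2], "xright",T.T@f["R"][0])
for phi in(0.05,0.05+np.pi,.05-np.pi):
  for p in[(.635,.063,.30),(.635,.063,.06),(.443,-.23,.1),(.613,.2415,.05),(.62,-.217,.06),(.449,.25,.04),(.449,.25,.25),(.443,-.23,.25)]:
    q=solver.solve_ik(np.array(p),down(phi)); print(round(phi,2),p,None if q is None else np.round(q,2))
```

```text
cam in tool [-0.00039516 -0.07812211 -0.15767952] fwd in tool [-8.53669705e-04  2.89699917e-01  9.57117145e-01] xright [9.99999636e-01 2.49442939e-04 8.16416046e-04]
0.05 (0.635, 0.063, 0.3) [-0.21  0.39  0.09  1.51 -0.04  1.24 -0.06]
0.05 (0.635, 0.063, 0.06) [-0.21  0.64  0.09  1.71 -0.07  0.8  -0.03]
0.05 (0.443, -0.23, 0.1) [-0.12  0.45  0.67  2.06 -0.41  0.76  0.85]
0.05 (0.613, 0.2415, 0.05) [-0.37  0.68 -0.06  1.65  0.05  0.81 -0.4 ]
0.05 (0.62, -0.217, 0.06) [ 0.02  0.7   0.39  1.67 -0.33  0.84  0.6 ]
0.05 (0.449, 0.25, 0.04) [-0.51  0.5  -0.06  2.03  0.05  0.61 -0.56]
0.05 (0.449, 0.25, 0.25) [-0.48  0.2  -0.09  1.87  0.02  1.07 -0.53]
0.05 (0.443, -0.23, 0.25) [-0.16  0.2   0.67  1.93 -0.14  1.06  0.62]
3.19 (0.635, 0.063, 0.3) [ 0.65  0.73 -1.3   1.48  0.7   1.46  2.53]
3.19 (0.635, 0.063, 0.06) [-0.93  1.18  1.35  1.73 -1.21  1.3  -2.38]
3.19 (0.443, -0.23, 0.1) [-0.43  0.67  1.13  2.06 -0.79  0.92 -1.95]
3.19 (0.613, 0.2415, 0.05) [ 0.01  0.77 -0.61  1.64  0.54  0.91  2.38]
3.19 (0.62, -0.217, 0.06) [-0.47  1.2   1.35  1.68 -1.22  1.32 -1.96]
3.19 (0.449, 0.25, 0.04) [-0.06  0.59 -0.62  2.01  0.52  0.7   2.18]
3.19 (0.449, 0.25, 0.25) [-0.03  0.25 -0.61  1.86  0.16  1.08  2.48]
3.19 (0.443, -0.23, 0.25) [-0.64  0.47  1.37  1.94 -0.51  1.16 -2.16]
-3.09 (0.635, 0.063, 0.3) [ 0.65  0.73 -1.3   1.48  0.7   1.46  2.53]
-3.09 (0.635, 0.063, 0.06) [-0.93  1.18  1.35  1.73 -1.21  1.3  -2.38]
-3.09 (0.443, -0.23, 0.1) [-0.43  0.67  1.13  2.06 -0.79  0.92 -1.95]
-3.09 (0.613, 0.2415, 0.05) [ 0.01  0.77 -0.61  1.64  0.54  0.91  2.38]
-3.09 (0.62, -0.217, 0.06) [-0.47  1.2   1.35  1.68 -1.22  1.32 -1.96]
-3.09 (0.449, 0.25, 0.04) [-0.06  0.59 -0.62  2.01  0.52  0.7   2.18]
-3.09 (0.449, 0.25, 0.25) [-0.03  0.25 -0.61  1.86  0.16  1.08  2.48]
-3.09 (0.443, -0.23, 0.25) [-0.64  0.47  1.37  1.94 -0.51  1.16 -2.16]
```

Run:
```python
from h import *
env.move_ptp(np.array([.64,.09,.30]),down(.05))
f=viewer.grab_frame("wrist");save(f,"c1",None,1.5);np.savez("c1",**f)
env.move_ptp(np.array([.53,.30,.36]),down(.05))
f=viewer.grab_frame("wrist");save(f,"c2",None,1.5);np.savez("c2",**f)
env.move_ptp(np.array([.53,-.15,.36]),down(.05))
f=viewer.grab_frame("wrist");save(f,"c3",None,1.5);np.savez("c3",**f)
print(env.sense()["time_s"])
```

```text
5.625
```

View pics/c1.png

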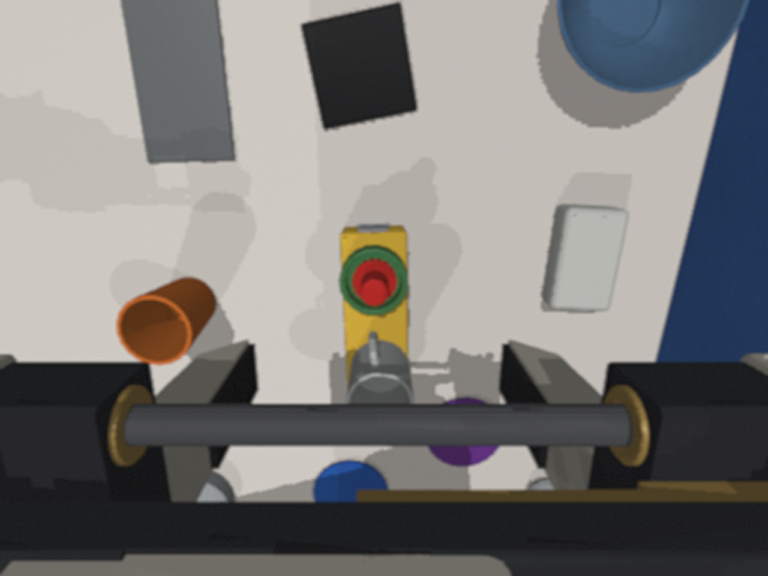

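View pics/c2.png

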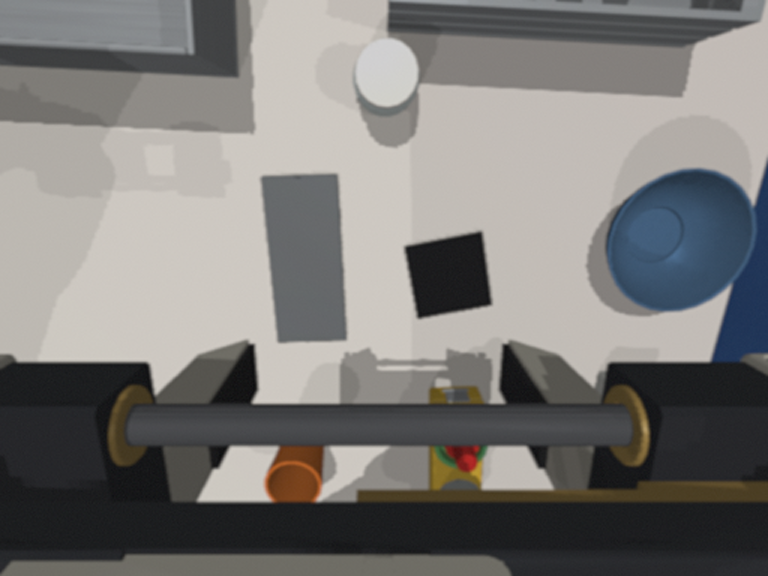

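View pics/c3.png

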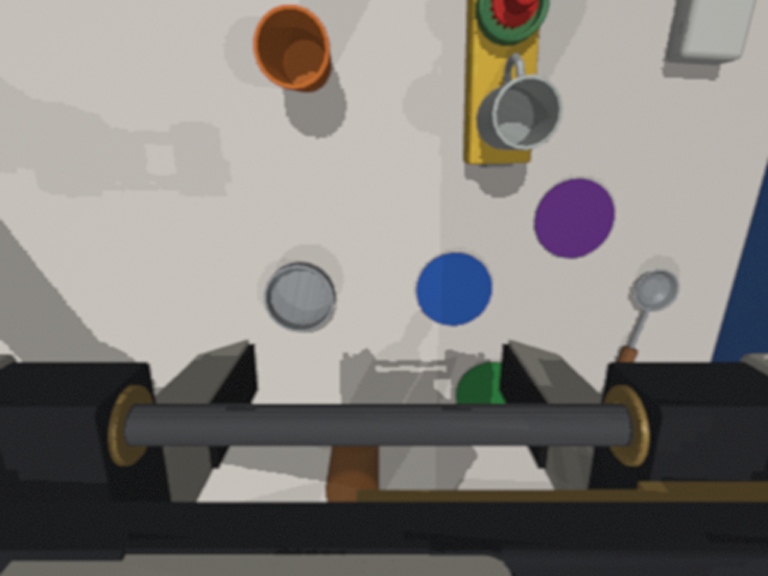

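c1 shows the ashtray centred at (374,281) and the knob at (374,291). c2 shows the grey and black mats. c3 shows the holder (300,297), coaster (454,288) and mug rim (526,112).

Run:
```python
from h import *
F={k:np.load(k+".npz") for k in("c1","c2","c3")}
F={k:{a:v[a] for a in v} for k,v in F.items()}
for n,k,u,v,z in[("ash","c1",374,281,.068),("knob","c1",374,291,.1),("boxFR","c1",341,235,.044),("boxFL","c1",407,228,.044),("boxRedge","c1",348,370,.044),
("g1","c2",277,342,.005),("g2","c2",346,339,.005),("g3","c2",338,174,.005),("g4","c2",262,177,.005),
("b1","c2",405,246,.005),("b2","c2",482,232,.005),("b3","c2",491,304,.005),("b4","c2",418,318,.005),
("holder","c3",300,297,.022),("coaster","c3",454,288.5,.005),("mug","c3",526,112,.114),("handle","c3",515,57,.1),("boxB1","c3",467,153,.044),("boxB2","c3",531,150,.044),("cup","c3",291,48,.085)]:
    print(n,ray(F[k],u/1.5,v/1.5,z)[:2].round(4))
save(F["c1"],"d1",(200,130,300,250),5);save(F["c3"],"d3",(290,0,400,120),5)
```

```text
ash [0.638  0.0589]
knob [0.6383 0.0595]
boxFR [0.6061 0.0938]
boxFL [0.6654 0.1033]
boxRedge [ 0.617  -0.0408]
g1 [0.4168 0.1474]
g2 [0.4998 0.1552]
g3 [0.4859 0.3476]
g4 [0.4037 0.3405]
b1 [0.5633 0.2721]
b2 [0.6485 0.2921]
b3 [0.6687 0.2077]
b4 [0.5843 0.1862]
holder [ 0.4471 -0.2346]
coaster [ 0.6232 -0.2205]
mug [ 0.6466 -0.0349]
handle [0.6356 0.008 ]
boxB1 [ 0.6147 -0.0693]
boxB2 [ 0.6774 -0.0632]
cup [0.4489 0.0078]
```

View pics/d1.png

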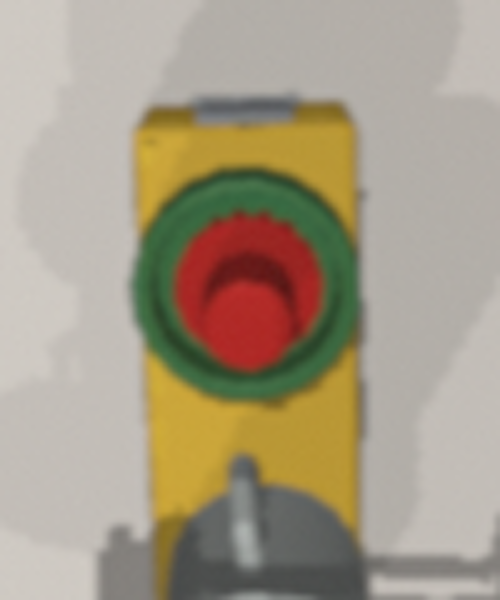

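View pics/d3.png

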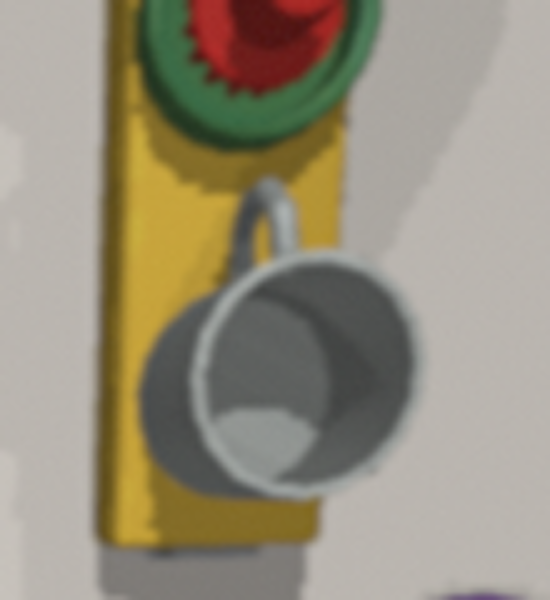

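Run:
```python
from h import *
q=down(.06)
x,y=.6375,.0595
env.move_ptp(np.array([x,y,.20]),q)
print(env.move_straight(np.array([x,y,.077]),feed=.12,f_stop=8))
env.gripper_close(12); s=env.sense(); print(s["finger_gap"]*.092,s["ee_pos"],s["ft_force"],s["time_s"])
env.move_straight(np.array([x,y,.22]),feed=.15)
save(viewer.grab_frame("wrist"),"e1",(130,150,380,384),2.5);print(env.sense()["finger_gap"]*.092)
```

```text
False
0.02377821407582788 [0.63748125 0.05950259 0.0769581 ] [-0.41879808  0.50654266 -0.03581439] 8.9667
0.023553213986632328
```

View pics/e1.png

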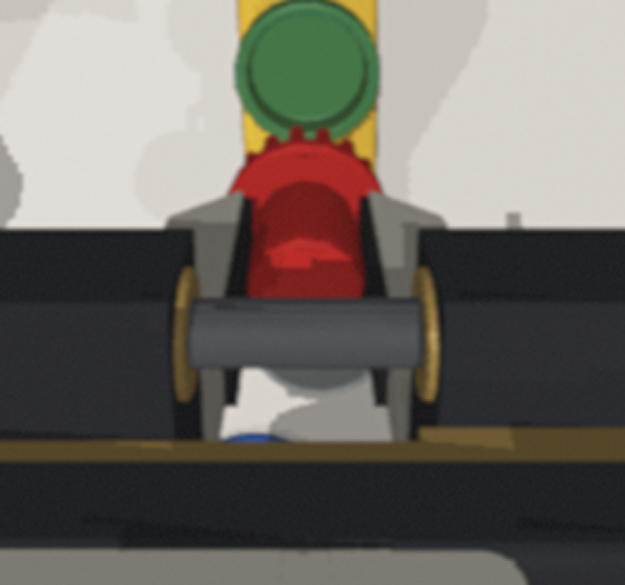

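The brush is held upright with a 23.6 mm gap, against a 24 mm knob. I'll place it in the holder next.

Run:
```python
from h import *
q=down(.06)
x,y=.4465,-.234
env.move_ptp(np.array([x,y,.16]),q)
env.move_straight(np.array([x,y,.05]),feed=.12)
print(env.move_straight(np.array([x,y,.0285]),feed=.03,f_stop=3),env.sense()["ee_pos"])
env.gripper_open(); env.move_straight(np.array([x,y,.17]),feed=.15)
env.move_ptp(np.array([x+.08,y+.09,.30]),q)
f=viewer.grab_frame("wrist");save(f,"e2",None,1.5);np.savez("e2",**f)
save(viewer.grab_frame("scene"),"e3",(150,100,350,260),4)
print(env.sense()["time_s"])
```

```text
True [ 0.44597843 -0.23373664  0.02781556]
16.3917
```

View pics/e2.png

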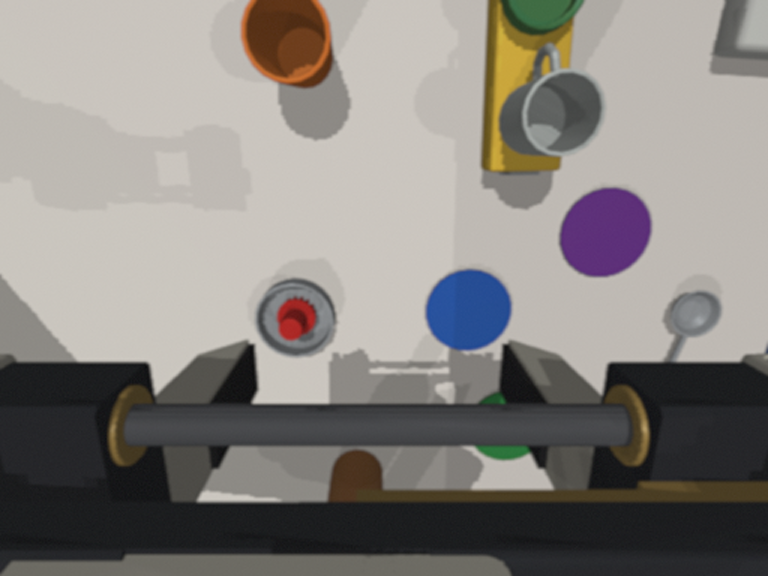

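View pics/e3.png

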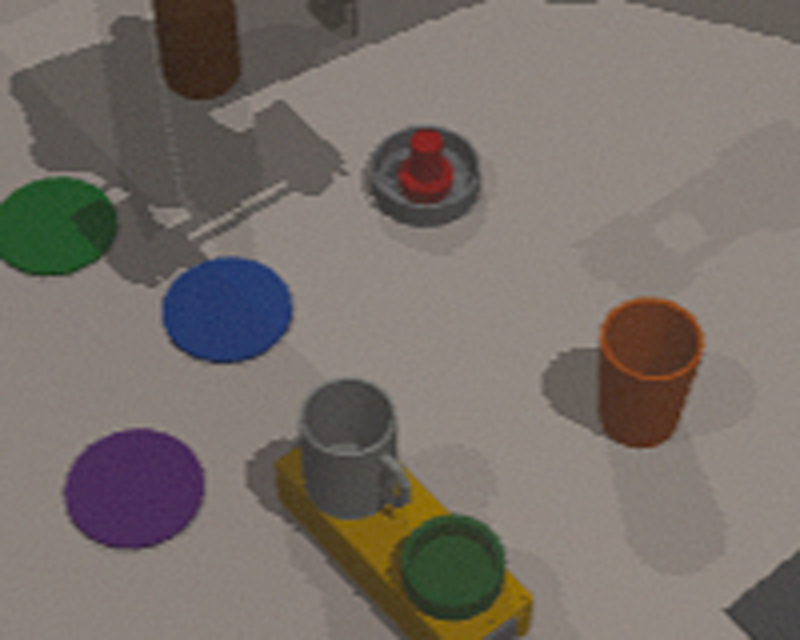

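Run:
```python
from h import *
q=down(.06)
env.move_ptp(np.array([.638,.10,.24]),q)
f=viewer.grab_frame("wrist");save(f,"f1",(150,90,350,250),4);np.savez("f1",**f)
for X in [(.638,.0595,.068),(.645,-.035,.114)]: print((proj(f,X)-[150,90])*4)
```

```text
[399.23310303 460.9584628 ]
[404.85219012 847.34661392]
```

View pics/f1.png

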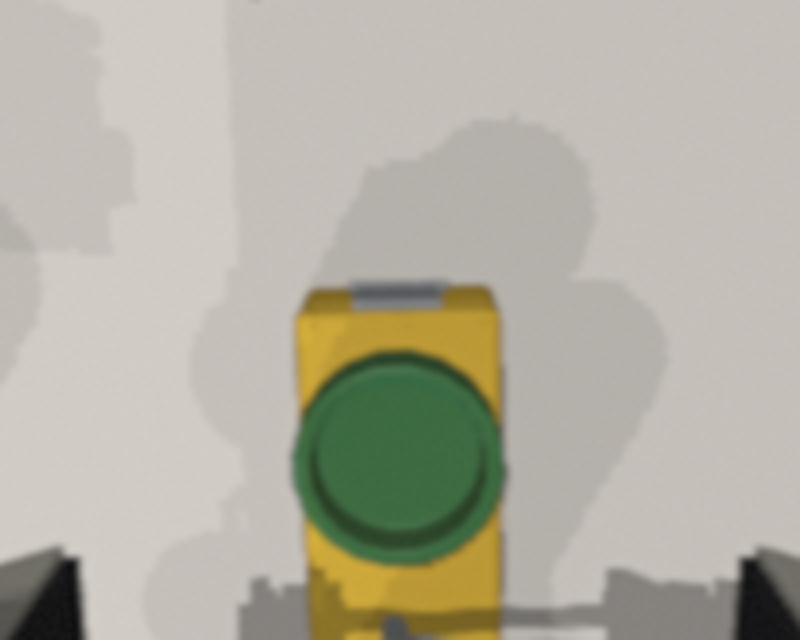

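Run:
```python
from h import *
q=down(.06)
x,y=.638,.0602
env.move_straight(np.array([x,y,.14]),feed=.2)
print(env.move_straight(np.array([x,y,.0485]),feed=.08,f_stop=8))
env.gripper_close(20); s=env.sense(); print(s["finger_gap"]*.092,s["ee_pos"],s["ft_force"],s["time_s"])
env.move_straight(np.array([x,y,.18]),feed=.12)
print(env.sense()["finger_gap"]*.092)
x,y=.616,.2402
env.move_ptp(np.array([x,y,.12]),q)
env.move_straight(np.array([x,y,.03]),feed=.1)
save(viewer.grab_frame("side"),"f2",(60,150,260,330),3)
print(env.move_straight(np.array([x,y,.0085]),feed=.025,f_stop=3),env.sense()["ee_pos"],env.sense()["time_s"])
```

```text
False
0.061191798517529705 [0.63786479 0.06021154 0.04861762] [-0.59047188  0.20350944  1.84579708] 20.0917
0.06130017911198731
True [0.61555481 0.24004058 0.0095948 ] 23.9833
```

View pics/f2.png

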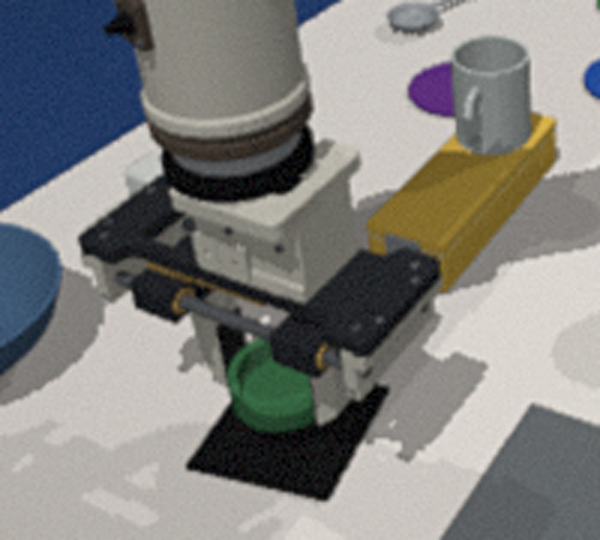

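Contact came at 9.6 mm, against 9.5 mm expected. I'll release the ashtray, check it, and then look at the mug.

Run:
```python
from h import *
q=down(.06)
env.gripper_open(); env.move_straight(np.array([.616,.2402,.13]),feed=.12)
env.move_ptp(np.array([.62,.29,.30]),q)
f=viewer.grab_frame("wrist");save(f,"g1",(150,50,400,250),3)
print((proj(f,(.616,.2402,.029))-[150,50])*3)
env.move_ptp(np.array([.645,.03,.30]),q)
f=viewer.grab_frame("wrist");save(f,"g2",(150,50,400,250),3);np.savez("g2",**f)
for X in [(.6468,-.034,.114),(.6468-.011,.009,.114),(.641,.0165,.044)]: print((proj(f,X)-[150,50])*3)
print(env.sense()["time_s"])
```

```text
[292.64579562 421.96065442]
[300.2767092  524.55017852]
[278.70862804 420.4927209 ]
[295.24207675 362.65997551]
27.7083
```

View pics/g1.png

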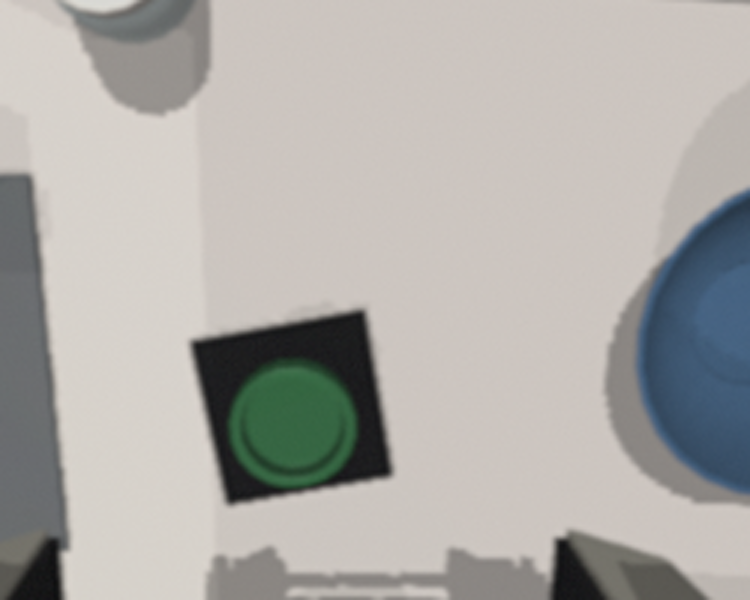

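View pics/g2.png

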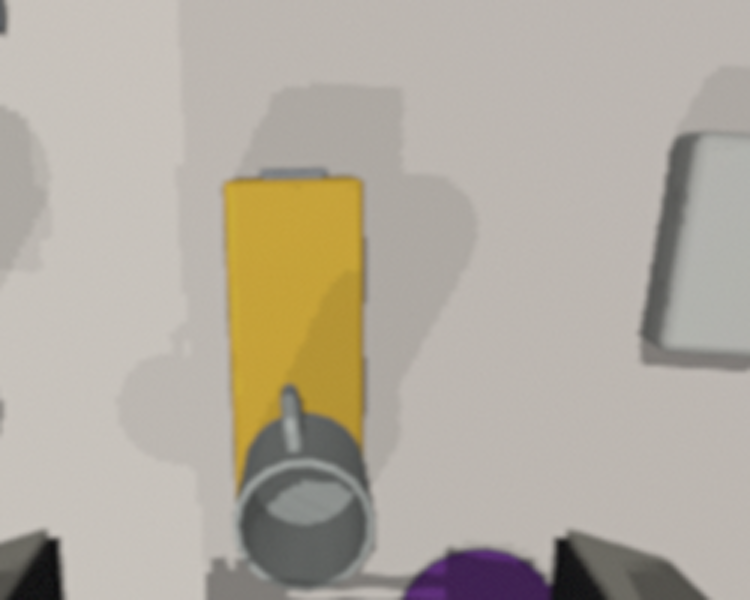

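Run:
```python
from h import *
f={k:v for k,v in np.load("g2.npz").items()}
P=lambda u,v,z: ray(f,150+u/3,50+v/3,z)[:2].round(4)
m=P(306,523,.114);print("mug",m)
for z in(.07,.08,.09,.1):
    h=P(289,386,z)-m; print(z,h,np.hypot(*h),np.degrees(np.arctan2(h[1],h[0]))-90)
for p in[(225,185),(361,182),(237,470),(363,430)]: print(P(*p,.044))
s=env.sense()
env.move_ptp(np.array([.645,-.05,.30]),down(.06)) 
w=viewer.grab_frame("wrist");save(w,"g3",(150,50,400,250),3);np.savez("g3",**w)
print((proj(w,(.616,.2402,.029))-[150,50])*3)
```

```text
mug [ 0.6491 -0.0332]
0.07 [-0.0102  0.0451] 0.04623905275846381 12.743850675998075
0.08 [-0.0102  0.0476] 0.0486805916151396 12.09475707701209
0.09 [-0.0102  0.0502] 0.051225774762320576 11.485416701758595
0.1 [-0.0101  0.0527] 0.05365910919871853 10.849230725621098
[0.6059 0.0934]
[0.6648 0.0983]
[ 0.6164 -0.0373]
[ 0.6746 -0.0138]
[ 273.8382291  -440.97572405]
```

View pics/g3.png

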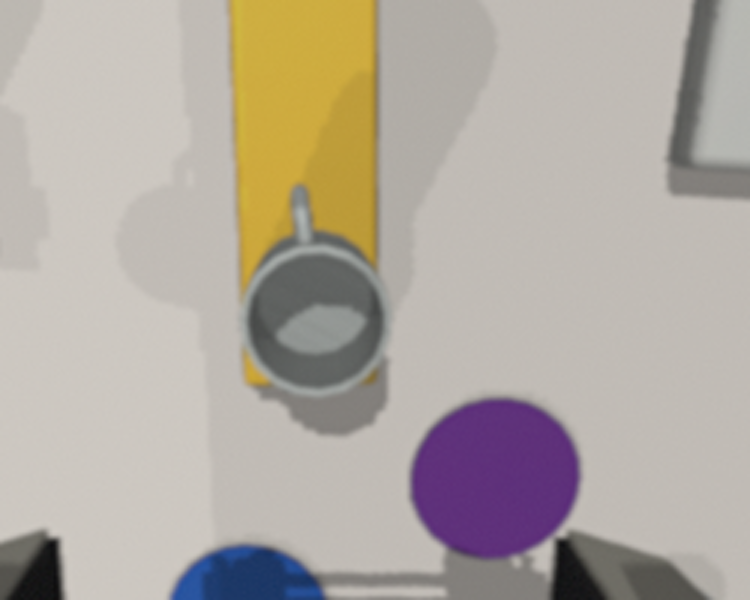

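Run:
```python
from h import *
f={k:v for k,v in np.load("g3.npz").items()}
m=ray(f,150+315.5/3,50+320/3,.114)[:2];print("mug",m)
m=(m+[.6491,-.0332])/2
q=down(.20); x,y=m
env.move_ptp(np.array([x,y,.19]),q)
print(env.move_straight(np.array([x,y,.066]),feed=.1,f_stop=8))
env.gripper_close(15); s=env.sense(); print(s["finger_gap"]*.092,s["ee_pos"],s["ft_force"],s["time_s"])
env.move_straight(np.array([x,y,.19]),feed=.12)
print(env.sense()["finger_gap"]*.092)
x,y=.623,-.2195
env.move_ptp(np.array([x,y,.13]),q)
env.move_straight(np.array([x,y,.05]),feed=.1)
save(viewer.grab_frame("side"),"h1",(160,80,360,260),3)
print(env.move_straight(np.array([x,y,.026]),feed=.025,f_stop=3),env.sense()["ee_pos"],env.sense()["time_s"])
```

```text
mug [ 0.64802095 -0.03366845]
False
0.05643638237986544 [ 0.6484641  -0.03346569  0.06605554] [-0.51234938 -0.32659538  0.47552527] 30.7417
0.0564364505582364
True [ 0.62257505 -0.21938878  0.02697181] 34.5833
```

View pics/h1.png

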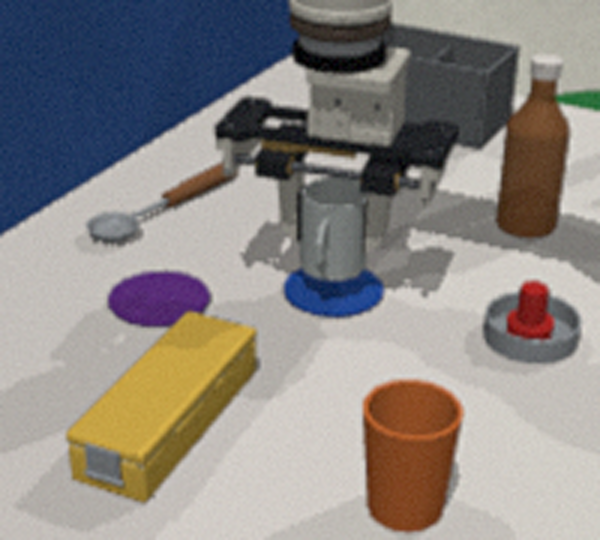

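The mug is upright over the coaster and made contact at the expected height, so I'll release it.

Run:
```python
from h import *
env.gripper_open(); env.move_straight(np.array([.623,-.2195,.16]),feed=.12)
env.move_ptp(np.array([.64,-.13,.34]),down(.083))
f=viewer.grab_frame("wrist");save(f,"i1",None,1.5);np.savez("i1",**f)
print(proj(f,(.623,-.2195,.075))*1.5)
env.move_ptp(np.array([.64,.07,.34]),down(.083))
f=viewer.grab_frame("wrist");save(f,"i2",(150,50,400,250),3);np.savez("i2",**f)
print((proj(f,(.641,.0165,.044))-[150,50])*3,env.sense()["time_s"])
```

```text
[354.82183601 325.28985434]
[300.02383118 410.22388043] 38.35
```

View pics/i1.png

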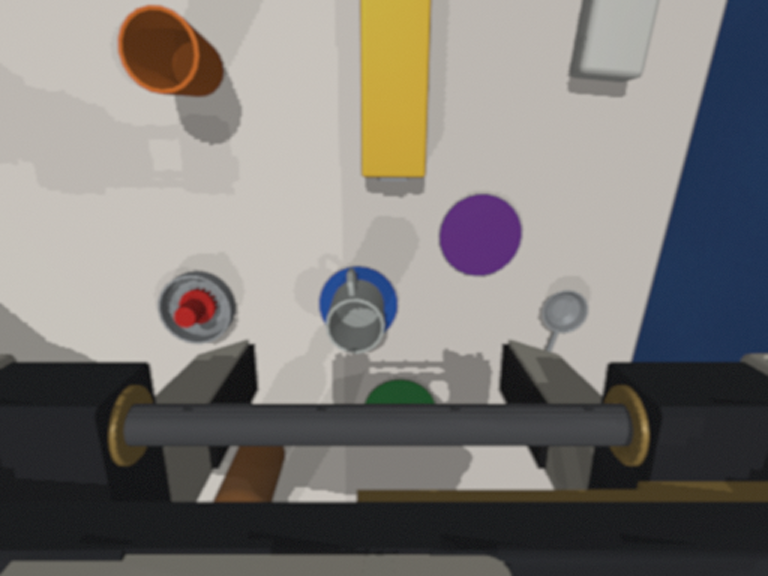

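View pics/i2.png

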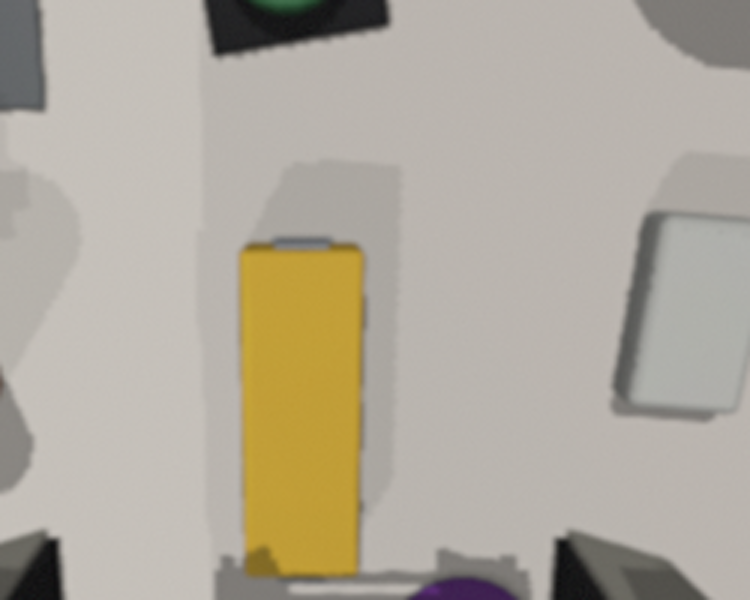

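Run:
```python
from h import *
f={k:v for k,v in np.load("i1.npz").items()}
print("coaster",ray(f,358.5/1.5,303.5/1.5,.005),"mug",ray(f,356/1.5,326/1.5,.075))
f={k:v for k,v in np.load("i2.npz").items()}
c=np.array([ray(f,150+u/3,50+v/3,.044)[:2] for u,v in[(241,250),(362,248),(358,576),(246,576)]])
print(c.round(4),c.mean(0)); d=(c[0]+c[1]-c[2]-c[3]);print(np.hypot(*d)/2,np.degrees(np.arctan2(d[1],d[0]))-90)
```

```text
coaster [ 0.62367272 -0.220648    0.005     ] mug [ 0.62419974 -0.22014677  0.075     ]
[[ 0.6061  0.0948]
 [ 0.6646  0.1005]
 [ 0.6795 -0.0738]
 [ 0.6192 -0.0787]] [0.64234645 0.01067848]
0.17450500441351371 4.6151709974007815
```

Run:
```python
from h import *
q=down(.0805); x,y=.6424,.0107
env.move_ptp(np.array([x,y,.14]),q)
print(env.move_straight(np.array([x,y,.010]),feed=.1,f_stop=8))
env.gripper_close(30); s=env.sense(); print(s["finger_gap"]*.092,s["ee_pos"],s["ft_force"],s["time_s"])
env.move_straight(np.array([x,y,.17]),feed=.12)
print(env.sense()["finger_gap"]*.092)
q=down(.072);x,y=.451,.249
env.move_ptp(np.array([x,y,.15]),q)
env.move_straight(np.array([x,y,.035]),feed=.1)
save(viewer.grab_frame("side"),"j1",(100,180,320,384),3)
print(env.move_straight(np.array([x,y,.014]),feed=.025,f_stop=3),env.sense()["ee_pos"],env.sense()["time_s"])
```

```text
False
0.06196412876630515 [0.64222325 0.01070231 0.01009699] [-2.20397899  0.18579733  1.93994055] 41.225
0.061829339853670014
True [0.45067485 0.24882948 0.01503647] 45.9833
```

View pics/j1.png

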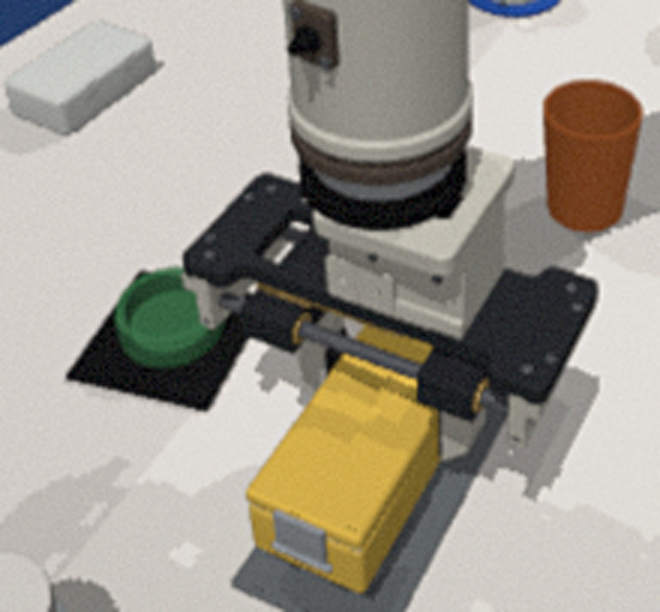

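Run:
```python
from h import *
env.gripper_open(); env.move_straight(np.array([.451,.249,.16]),feed=.12)
env.move_ptp(np.array([.50,.32,.34]),down(.072))
f=viewer.grab_frame("wrist");save(f,"k1",None,1.5);np.savez("k1",**f)
print(proj(f,(.451,.249,.049))*1.5,proj(f,(.451,.249,.005))*1.5)
env.move_ptp(np.array([.55,.3,.45]),down(.072))
save(viewer.grab_frame("scene"),"k2",None,1.5);print(env.sense()["time_s"])
```

```text
[326.44621508 296.51228371] [330.7749398  284.30908849]
49.5167
```

View pics/k1.png

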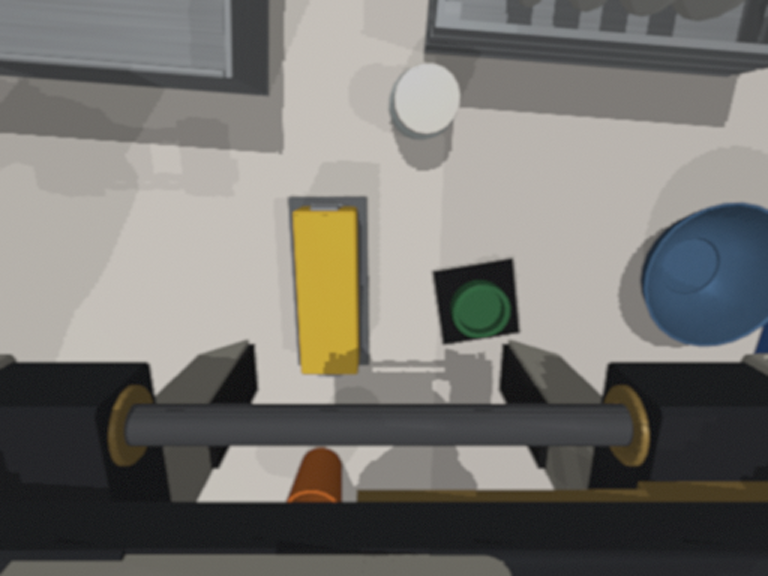

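View pics/k2.png

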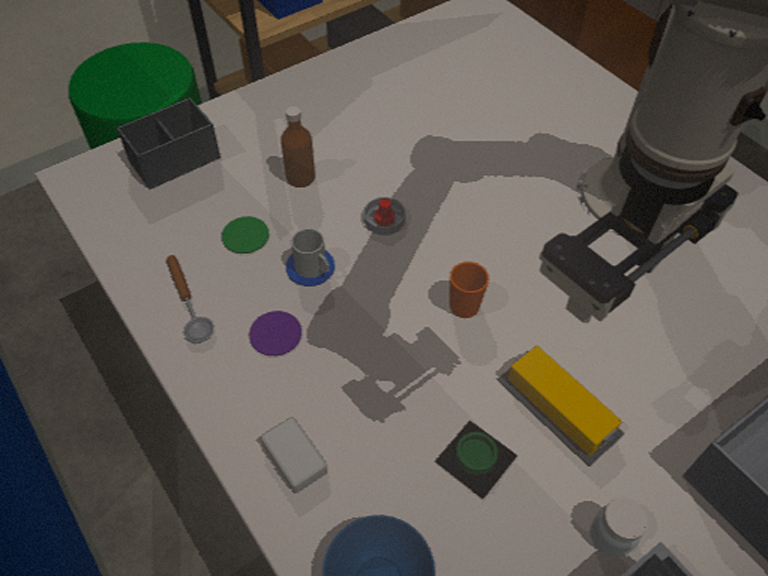

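Run:
```python
from h import *
f={k:v for k,v in np.load("k1.npz").items()}
P=lambda u,v,z: ray(f,u/1.5,v/1.5,z)[:2]
b=np.mean([P(u,v,.049) for u,v in[(293,210),(357,208),(358,374),(302,375)]],0)
m=np.mean([P(u,v,.005) for u,v in[(433,271),(513,259),(519,331),(443,343)]],0)
print("box",b,"ash",P(482,308,.029),"blackmat",m)
workorder.sign_off()
```

```text
box [0.45218194 0.24931928] ash [0.61597504 0.24147402] blackmat [0.61557682 0.24027228]
the job is handed in; nothing more can be done
```

I took the stack apart in the required order, set each item down in its place and released it, then handed the job in at about 50 s. The sign-off reports no verdict, so the results below are my own camera checks.

| Item | Place | Last check |
|---|---|---|
| Red brush | Steel holder | Upright and near the middle, judged by eye in the wrist and scene views |
| Glass ashtray | Black mat | About 1 mm from the mat centre |
| Aluminium mug | Blue coaster | About 1 mm from the coaster centre |
| Lunch box | Grey mat | About 1 mm from the measured mat centre, visibly in line with the mat |

- **Setting down:** all four items touched down close to the expected heights.
- **Left alone:** the orange cup and the washing-up bottle look unmoved and upright in the final picture, though I did not measure them. The green and purple coaster look-alikes also look untouched.
- **Disagreement:** my side-camera readings were mostly 3–8 mm off the wrist and scene cameras, mainly in x. Those two agreed with each other to about 1–5 mm, so I relied on them. Nothing seen during grasping or placing contradicted that choice.

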